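# Send the yellow token through the twist guide

## Task

Take the yellow collection token from the wooden rack and drop it through the twisted wire guide, so that it turns half over on its way down and comes to rest lying flat in the blue catch tray with its yellow face up. Leave the red and the blue token standing in the rack.

Things in the scene. Friction and masses are not known exactly. Their poses are not given: they have to be found in the camera images.
- yellow_token (a point): a yellow collection token: a disc 40 mm across and 8 mm thick, 25 g nominal. One flat face and most of the rim are yellow, the other face is black (a 2 mm black layer). This point is the centre of the disc; its x axis is the disc's axis and points out of the yellow face. It stands on edge in one of the rack's pockets (centre 32 mm above the table).
- red_token (a point): a red collection token: a disc 40 mm across and 8 mm thick, 25 g nominal. One flat face and most of the rim are red, the other face is black (a 2 mm black layer). This point is the centre of the disc; its x axis is the disc's axis and points out of the red face. It stands on edge in one of the rack's pockets (centre 32 mm above the table). To be left alone.
- blue_token (a point): a blue collection token: a disc 40 mm across and 8 mm thick, 25 g nominal. One flat face and most of the rim are blue, the other face is black (a 2 mm black layer). This point is the centre of the disc; its x axis is the disc's axis and points out of the blue face. It stands on edge in one of the rack's pockets (centre 32 mm above the table). To be left alone.
- rack: the fixed pale wooden token rack, a block 50 x 190 x 24 mm (x, y, z). Origin at the centre of its underside. Three pockets 12 mm deep and 10 mm wide lie in a row along its y axis at y = -58, 0 and +58 mm; the tokens stand in them in any order, 28 mm of each above the rack's top, all with their coloured face to the rack's +x side.
- guide: the fixed twist guide. Origin on the table under its vertical axis. A cage of polished steel wires, 70 mm across and (with a white funnel on top) 284 mm high, with two dark posts at y = +-40 mm (260 mm high), forms an upright slot, 18 mm wide along x and 46 mm along y at top and foot, that twists half a turn about the vertical on the way down. At its foot a curved slide leads out along +x to the blue catch tray.
- mouth (a point): centre of the guide's open top, a white sheet funnel, the highest part, 284 mm up, axes as guide. It is 38 mm along x and 66 mm along y and narrows to the slot 22 mm lower. A token let go here on edge, faces to +x and -x, falls through by itself, turned half round: the face that looked to -x at the mouth (away from the tray) ends up on top in the tray; put in the other way round, it ends underneath.
- tray (a point): centre of the catch tray's floor, 6 mm above the table and 105 mm along the guide's +x from its axis. The tray is about 62 mm wide between its 26 mm high walls and ends at a stop 48 mm beyond this point; two wires cross over its near half 21 mm above the floor.
Not all that is in view belongs to the job. Leave any pink look-alike of the part that bears yellow_token alone.

How it is judged:
By the outcome, as a careful person would: the job done as asked, in the order asked, and still so for the second after the job is handed in, with the robot touching nothing.
It also fails if it takes over 42 s, if anything falls off the work surface, if the arm or the gripper's body presses on something with over 40 N, if the wrist force passes 120 N, or if a joint passes its speed limit or range.

## Robot

A 6-joint arm with a two-finger parallel gripper is mounted at the origin on the work surface. World frame = base frame: x ahead of the robot, y to its left, z up, the work surface at z = 0. Lengths are in mm, angles in rad, forces in N, time in s.
With the tool pointing down it reaches from about 275 to 750 mm from the base axis. Payload 10.2 kg.
Tool frame: the origin (TCP) lies at the very end of the fingers, on their centre line; the grasp point (between the pads) lies 19 mm behind it (ctrl.grip_depth is the distance from the TCP to the grasp point, in mm); z points along the fingers, x is the direction in which the jaws open and shut, and the axes are right-handed (so a half turn about z gives the same grasp; the last joint's range is limited). The gripper opens to 85 mm and grips with 20 to 120 N. Pads are 22 mm wide; open, the fingers measure 114 mm over their backs; the gripper's body (76 mm by 85 mm) begins 54 mm behind the grasp point. The pads swing forward as they close: fully open they stand 13 mm farther back than shut.
Start: joints at [0.932, 0.313, 1.498, -0, 1.331, -0.223], TCP at [212.072, 480.267, 231.294] pointing down, gripper open.
Joint ranges: [-2.94, 2.94], [-0.97, 2.17], [0.19, 2.56], [-1.23, 4.37], [0.02, 3.11], [-2.88, 2.88]. Speed limits (rad/s): [2.39, 2.39, 3.01, 3.14, 3.14, 3.14].

## Interface

Orientations are given as a unit quaternion [w, x, y, z].
In Python, from rig import ctrl gives the robot as it stands.
- The arm moves only by the tool play_rows, never from a script. Its argument "motion" is a list of rows, each a list of 2 entries, a list of its own where there are three numbers: the shift along the tool's x, y, z in mm, then the turn, a rotation vector about the tool's x, y, z in degrees. A call has 1 to 20 rows; each row shifts and turns the commanded pose from where the row before left it, along the tool's axes as they then stand; what a row does not reach is not made up. A row lasts 1/12 s, in which the tool goes at most 41.7 mm and 7.16 degrees, less where a joint would pass 70% of its speed; a pose out of reach is approached as far as the arm can. A call with a gripper value outside its range is refused whole. "fingers" is the finger opening in mm, from 0 to 85.4, set as the call begins (left out, the last holds). The fingers move at their own pace and stop on an object; "squeeze" is the grip in N (left out, the last holds). Time passes only in rows, so rows that do not move let the fingers close. It gives the time, the measured TCP pose, the force and the opening at its end, in the units of the state.
- ctrl.sense(): the state, without advancing time (a new reading comes with each control period).
- ctrl.capture(name): name is "side" or "top"; returns the picture (400x640x3 uint8, red, green, blue); there is no depth.
- ctrl.get_calibration(name): a dict with "K" (3x3 intrinsics, pixels), "R" (3x3) and "t" (3): a world point X has camera coordinates R X + t. Camera axes: x right, y down, z forward; pixel columns grow to the right and rows downward; lengths in mm; the calibration is good to about 2 mm. A picture is of the moment at which its call begins. get_calibration takes no time and is no camera call.
- ctrl.finish_job(): hands the job in, once; it reports no verdict.
Trained networks look in the newest picture that a camera, given by its name, has taken for a name from the list of things; names that differ only in an ending like _2 or _b are one class to them, and where a whole thing is asked for, a point or a joint stands for the part that bears it (a point fixed in the world has none). Each returns a list of dicts, best first, with "p" (0 to 1); they miss things now and then, are a little off and sometimes report something else, mostly with a low value. They report only what shows in the picture. A call takes as long as a camera call. They do not tell look-alikes from the thing itself.
- ctrl.spot_in(camera, name): "position" ([column, row] as shares, 0 to 1, of the picture: columns of its width, rows of its height, amid what is visible of it).
The state is a dict: "time_s": time; "joints": joint angles; "dq": joint speeds; "tau": joint torques, N m; "eef_pos": TCP position; "ee_rot": TCP orientation; "force": force on the tool from outside, world axes, zero at the start; "wrist_torque": the same for the moment, N m; "grip_width": opening from 0.0 (shut) to 1.0 (fully open).
Only numpy, scipy, OpenCV 4.12 (cv2) and the standard library are available. Lean on these libraries where they do the work, as an engineer would, in place of code of your own. Each camera call takes 0.05 s, during which the arm holds its last target. There are 200 camera calls.

## Working session

There is one attempt and no reset: what is moved stays moved. The work goes in short steps, Python scripts to look and compute and a tool call to move; the robot and the scene stay as the last step left them, time stands still between calls to the robot, and variables do not carry over. Pictures are saved under pics/ and viewed, about 8 in all and at most 12, crops included, and the job is handed in when it is done.

Besides the shell and the picture viewer there is one more tool, called after "Request:" as name([rows], argument=value, ...), one row to a line, values as JSON. play_rows: Moves the arm, as the interface text tells. Its arguments: {"type":"object","properties":{"motion":{"type":"array"},"fingers":{"type":"number"},"squeeze":{"type":"number"}},"required":["motion"]}

```bash
ls; mkdir -p pics; python3 - <<'E'
from rig import ctrl
import cv2,numpy as np
print(ctrl.sense())
for c in("side","top"):
    im=ctrl.capture(c); cv2.imwrite(f"pics/{c}0.png",im[:,:,::-1])
    k=ctrl.get_calibration(c); print(c,{a:np.round(b,4).tolist() for a,b in k.items()})
    for n in("yellow_token","red_token","blue_token","rack","guide","mouth","tray"):
        print(n,[(round(d["p"],2),np.round(np.array(d["position"])*[640,400],1).tolist()) for d in ctrl.spot_in(c,n)])
E
```

```text
pics
{'time_s': 0.0, 'joints': array([ 9.31598024e-01,  3.13458560e-01,  1.49844785e+00, -3.02327440e-06,
        1.33100231e+00, -2.23411908e-01]), 'dq': array([ 8.38026599e-04, -4.95994158e-04,  1.12976310e-03, -2.18800401e-03,
        4.39357379e-04,  3.11776369e-05]), 'tau': array([ 6.07522852e-04, -4.12253773e+01, -2.59748626e+01, -1.79537337e-04,
        4.03672631e-03,  3.66017173e-05]), 'eef_pos': array([211.91000925, 480.04644956, 230.72664368]), 'ee_rot': array([ 2.29544868e-04,  8.37827005e-01,  5.45935414e-01, -6.16704650e-04]), 'force': array([ 0.3981406 , -0.33691644, -0.60118074]), 'wrist_torque': array([-0.00840978, -0.02468595,  0.01740596]), 'grip_width': 1.0002955510031868}
side {'K': [[403.8119, 0.0, 322.3379], [0.0, 403.8119, 200.7896], [0.0, 0.0, 1.0]], 'R': [[-0.8458, -0.5335, 0.0082], [-0.3935, 0.6133, -0.6848], [0.3603, -0.5824, -0.7287]], 't': [446.9021, 359.6331, 705.8725]}
yellow_token [(0.72, [338.3, 244.2]), (0.69, [354.2, 212.9])]
red_token [(0.49, [397.3, 200.3])]
blue_token [(0.49, [377.0, 204.1])]
rack [(0.87, [376.5, 214.0])]
guide [(0.93, [266.8, 272.5])]
mouth [(0.76, [266.8, 273.8])]
tray [(0.88, [266.7, 273.1]), (0.51, [356.7, 212.0])]
top {'K': [[434.7616, 0.0, 316.0709], [0.0, 434.7616, 203.9686], [0.0, 0.0, 1.0]], 'R': [[0.0207, -0.9998, 0.0007], [-0.9971, -0.0207, -0.0738], [0.0738, 0.0009, -0.9973]], 't': [-39.922, 579.2298, 1124.6877]}
yellow_token [(0.61, [364.5, 220.9])]
red_token [(0.43, [401.3, 244.2])]
blue_token [(0.6, [382.6, 233.1])]
rack [(0.8, [381.9, 234.8])]
guide [(0.61, [266.7, 189.9])]
mouth [(0.95, [261.9, 194.6]), (0.32, [384.2, 230.5])]
tray [(0.67, [266.9, 192.5])]
```

View pics/side0.png

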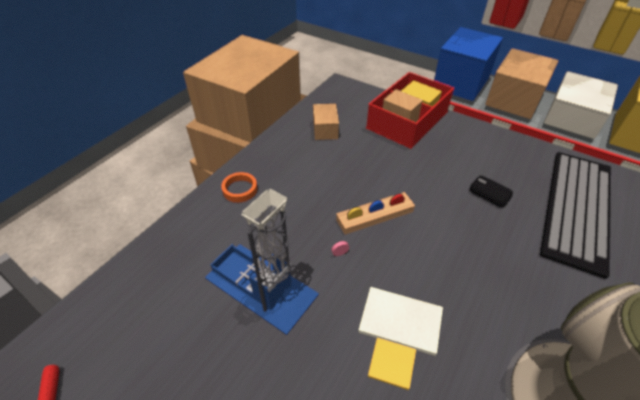

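```bash
python3 - <<'E'
import cv2
a=cv2.imread('pics/top0.png')
cv2.imwrite('pics/top0c.png',cv2.resize(a[130:290,200:430],None,fx=3.4,fy=3.4,interpolation=cv2.INTER_CUBIC))
E
```

```text
(no output)
```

View pics/top0c.png

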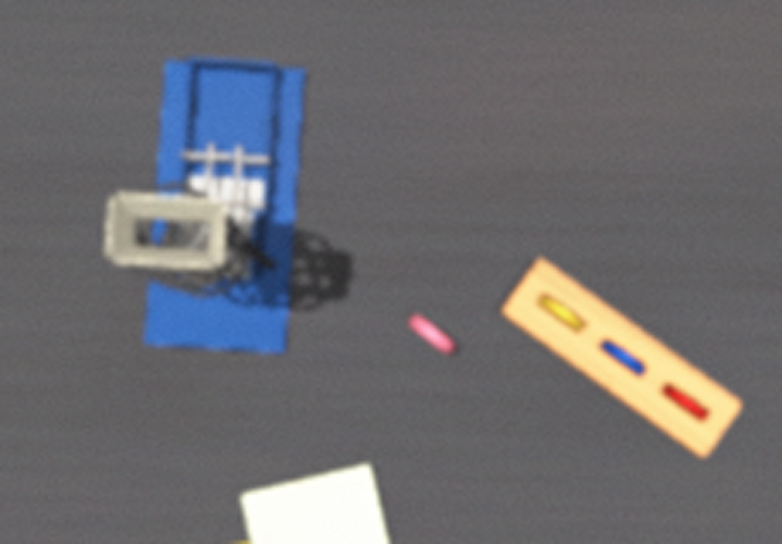

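The side view shows the rack (376,212) with yellow at (355,213), blue at (377,206) and red at (397,200). A pink look-alike lies at (340,248), and the guide's funnel is at about (265,208). Other yellow things that could mislead: the paper (393,362) and the box top (420,95). In the top view, yellow is at (365,222), the mouth at (249,197), and the tray is towards world +x.

```bash
cat > h.py <<'E'
import numpy as np,cv2
from rig import ctrl
def ray(c,px,z):
    k=ctrl.get_calibration(c);K,R,t=[np.array(k[a]) for a in"KRt"]
    C=-R.T@t; d=R.T@np.linalg.solve(K,np.array([*px,1.]))
    return (C+d*(z-C[2])/d[2])
def proj(c,X):
    k=ctrl.get_calibration(c);K,R,t=[np.array(k[a]) for a in"KRt"]
    p=K@(R@np.array(X,float)+t); return p[:2]/p[2]
def blobs(im,lo,hi,amin,roi):
    h=cv2.cvtColor(im,cv2.COLOR_BGR2HSV);m=cv2.inRange(h,np.array(lo),np.array(hi))
    q=np.zeros_like(m);x0,y0,x1,y1=roi;q[y0:y1,x0:x1]=m[y0:y1,x0:x1]
    cs,_=cv2.findContours(q,cv2.RETR_EXTERNAL,cv2.CHAIN_APPROX_NONE)
    return [c for c in cs if cv2.contourArea(c)>amin]
def rect(c,cam,z):
    P=np.array([ray(cam,p,z)[:2] for p in c.reshape(-1,2)],np.float32)
    r=cv2.minAreaRect(P); return r
E
python3 - <<'E'
from h import *
a=cv2.imread('pics/top0.png'); s=cv2.imread('pics/side0.png')
for n,lo,hi,z,roi in(("rack",(8,60,120),(22,255,255),24,(345,200,425,270)),("yel",(23,100,90),(35,255,255),50,(345,200,400,250)),("plate",(100,140,60),(120,255,255),3,(235,140,300,240)),("funnel",(10,5,130),(40,75,255),284,(228,180,272,215))):
    for c in blobs(a,lo,hi,8,roi): print(n,cv2.contourArea(c),rect(c,"top",z),cv2.boundingRect(c))
for n,p,z in(("yellow",(355,213),45),):print(ray("side",p,z))
print(ray("top",(365,221.8),50))
print("cam",ray("side",(0,0),0)*0,[-np.array(ctrl.get_calibration(c)["R"]).T@np.array(ctrl.get_calibration(c)["t"]) for c in("side","top")])
c1=cv2.resize(s[185:265,325:425],None,fx=7,fy=7,interpolation=cv2.INTER_CUBIC)
cv2.imwrite('pics/side0c.png',c1)
E
```

```text
rack 1562.5 ((502.6766662597656, -202.9614715576172), (197.12008666992188, 57.40230178833008), 55.06755065917969) (347, 205, 72, 60)
yel 16.0 ((535.4065551757812, -155.51828002929688), (25.261428833007812, 7.279338836669922), 45.963722229003906) (361, 219, 9, 7)
plate 1933.0 ((616.9150390625, 107.42793273925781), (108.82344055175781, 226.08139038085938), 87.35321807861328) (243, 148, 46, 85)
funnel 819.5 ((574.028564453125, 105.47712707519531), (53.07965087890625, 83.35078430175781), 1.189499020576477) (230, 183, 42, 27)
[ 531.42822636 -148.26682485   45.        ]
[ 534.60587068 -154.25112774   50.        ]
cam [ 0. -0.  0.] [array([265.12915383, 428.94183529, 756.9867272 ]), array([ 495.31048673,  -28.9202147 , 1164.41164962])]
```

View pics/side0c.png

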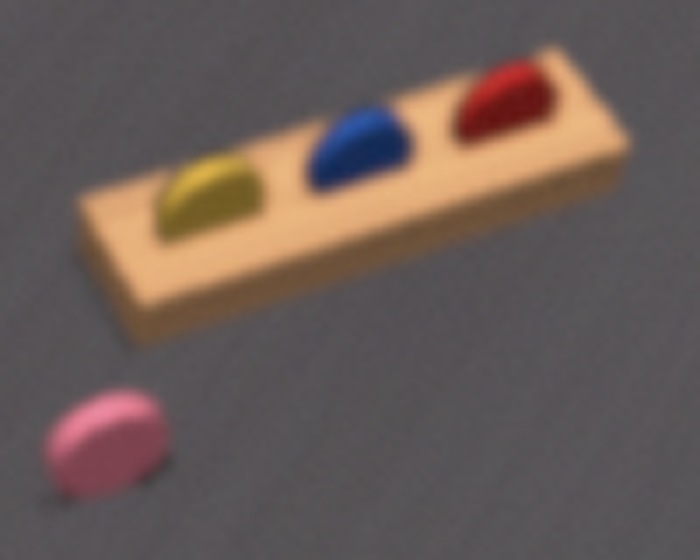

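The close crop shows the coloured faces looking toward the side camera, so yellow faces about (-0.82, +0.57) in the world. The yellow token in the rack is the end nearest the guide, and pink is separate on the table. I'll refine the angles once and then move.

```bash
python3 - <<'E'
from h import *
f=lambda x,y:(200+x/3.4-.35,130+y/3.4-.35)
q={n:ray("top",f(*p),z)[:2] for n,p,z in(("Y",(561,312),50),("B",(623,357),50),("R",(685,401),50),("mouth",(168,231),284),
("tl",(112,194),284),("tr",(226,203),284),("bl",(108,261),284),("br",(220,268),284),
("pa",(305,70),3),("pb",(285,350),3),("pc",(165,60),3),("pd",(147,345),3),("ra",(540,257),24),("rb",(742,404),24),("rc",(502,311),24),("rd",(706,457),24))}
print({k:v.round(1).tolist() for k,v in q.items()})
an=lambda a,b:round(float(np.degrees(np.arctan2(*(q[a]-q[b])[::-1]))),1)
print("tokline",an("Y","R"),"rack",an("ra","rb"),an("rc","rd"),"plate",an("pa","pb"),an("pc","pd"),"fun",an("tl","tr"),an("bl","br"))
print("rackc",np.mean([q[k] for k in("ra","rb","rc","rd")],0),"func",np.mean([q[k] for k in("tl","tr","bl","br")],0))
m=q["mouth"]
# check in side
for X in ([*m,284],[*q["Y"],52],[535.5,-155.3,52]): print(proj("side",X))
E
```

```text
{'Y': [535.6, -153.3], 'B': [502.7, -200.4], 'R': [470.7, -247.2], 'mouth': [570.7, 108.3], 'tl': [592.2, 142.5], 'tr': [588.2, 74.1], 'bl': [552.0, 143.5], 'br': [549.2, 76.6], 'pa': [725.4, 47.3], 'pb': [503.0, 57.4], 'pc': [731.1, 158.9], 'pd': [504.7, 165.7], 'ra': [578.7, -139.5], 'rb': [468.8, -296.1], 'rc': [536.3, -110.7], 'rd': [427.8, -268.7]}
tokline 55.4 rack 54.9 55.5 plate -2.6 -1.7 fun 86.7 87.6
rackc [ 502.9021374  -203.74020471] func [570.37782712 109.18760963]
[264.93054295 205.20026547]
[354.70714577 208.95525893]
[355.13934795 208.44841441]
```

Request:
play_rows([
  [[0,0,-8],[0,0,7]],
  [[0,0,-8],[0,0,7]],
  [[0,0,-8],[0,0,7]],
  [[0,0,-8],[0,0,7]],
  [[0,0,-8],[0,0,7]],
  [[0,0,-8],[0,0,7]],
  [[0,0,-8],[0,0,7]],
  [[0,0,-8],[0,0,7]],
  [[0,0,-8],[0,0,7]],
  [[0,0,-8],[0,0,7]],
  [[0,0,0],[0,0,7]],
  [[0,0,0],[0,0,7]],
  [[0,0,0],[0,0,7]],
  [[0,0,0],[0,0,7]],
  [[0,0,0],[0,0,3]],
], fingers=45)

```text
time_s: 2.05
eef_pos: [212.1, 480.2, 311.3]
ee_rot: [0.0, 0.953, -0.302, 0.0]
force: [-0.6, 0.5, -0.2]
grip_width: 0.525
```

Request:
play_rows([
  [[15,8,0],[0,0,0]],
  [[25,13,0],[0,0,0]],
  [[32,17,0],[0,0,0]],
  [[34,18,0],[0,0,0]],
  [[34,18,0],[0,0,0]],
  [[34,18,0],[0,0,0]],
  [[34,18,0],[0,0,0]],
  [[34,18,0],[0,0,0]],
  [[34,18,0],[0,0,0]],
  [[34,18,0],[0,0,0]],
  [[34,18,0],[0,0,0]],
  [[34,18,0],[0,0,0]],
  [[34,18,0],[0,0,0]],
  [[34,18,0],[0,0,0]],
  [[34,18,0],[0,0,0]],
  [[34,18,0],[0,0,0]],
  [[34,18,0],[0,0,0]],
  [[32,17,0],[0,0,0]],
  [[20,10,0],[0,0,0]],
  [[10,5,0],[0,0,0]],
])

```text
time_s: 3.72
eef_pos: [529.6, -134.9, 310.5]
ee_rot: [0.0, 0.954, -0.3, -0.0]
force: [-0.6, -0.1, 0.2]
grip_width: 0.523
```

Request:
play_rows([
  [[8,6,10],[0,0,0]],
  [[8,7,20],[0,0,0]],
  [[0,0,30],[0,0,0]],
  [[0,0,30],[0,0,0]],
  [[0,0,30],[0,0,0]],
  [[0,0,30],[0,0,0]],
  [[0,0,25],[0,0,0]],
  [[0,0,20],[0,0,0]],
  [[0,0,15],[0,0,0]],
  [[0,0,10],[0,0,0]],
  [[0,0,0],[0,0,0]],
  [[0,0,0],[0,0,0]],
], fingers=40)

```text
time_s: 4.72
eef_pos: [534.6, -151.7, 91.6]
ee_rot: [-0.0, 0.954, -0.299, 0.0]
force: [0.3, -0.5, 0.4]
grip_width: 0.47
```

```bash
python3 - <<'E'
from h import *
print(ctrl.sense()["eef_pos"])
s=ctrl.capture("side")[:,:,::-1]
cv2.imwrite('pics/side1c.png',cv2.resize(s[150:250,310:430],None,fx=6,fy=6,interpolation=cv2.INTER_CUBIC))
E
```

```text
[ 534.64926    -151.7499611    91.57331604]
```

View pics/side1c.png

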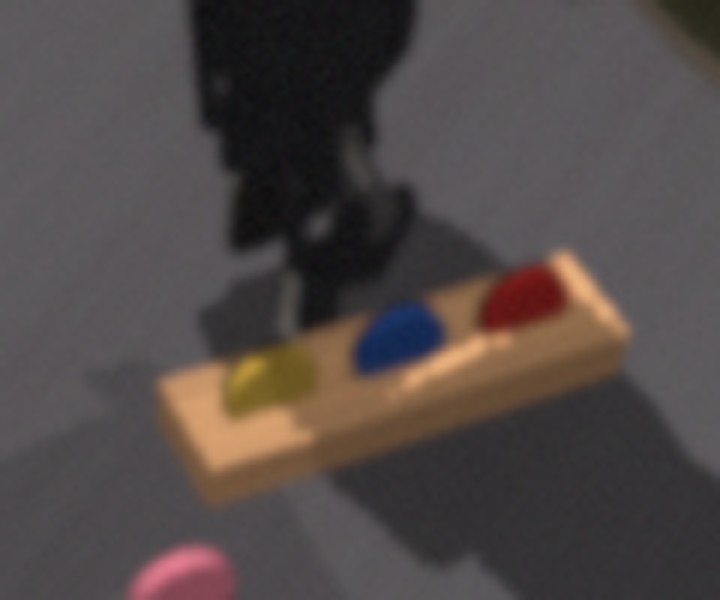

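```bash
python3 - <<'E'
from h import *
p=np.array([534.65,-151.75,91.6]);x=np.array([.82,-.572,0]);y=np.array([-.572,-.82,0])
for a in(-20,0,20):
  for b in (-11,11):print(a,b,((proj("side",p+a*x+b*y+[0,0,6])-[310,150])*6).round())
print("tok top",((proj("side",[535.6,-154.8,52])-[310,150])*6).round(),((proj("side",[535.6,-154.8,24]-4*x)-[310,150])*6).round())
E
```

```text
-20 -11 [273. 320.]
-20 11 [326. 304.]
0 -11 [250. 285.]
0 11 [302. 269.]
20 -11 [227. 250.]
20 11 [279. 234.]
tok top [270. 351.] [270. 405.]
```

Request:
play_rows([
  [[2.5,2,0],[0,0,0]],
  [[0,0,10],[0,0,0]],
  [[0,0,14],[0,0,0]],
  [[0,0,14],[0,0,0]],
  [[0,0,12],[0,0,0]],
  [[0,0,8],[0,0,0]],
  [[0,0,3],[0,0,0]],
  [[0,0,0],[0,0,0]],
  [[0,0,0],[0,0,0]],
], fingers=40)

```text
time_s: 5.52
eef_pos: [535.9, -155.5, 30.7]
ee_rot: [0.0, 0.954, -0.299, 0.0]
force: [0.3, -0.0, 0.3]
grip_width: 0.467
```

Request:
play_rows([
  [[0,0,0],[0,0,0]],
  [[0,0,0],[0,0,0]],
  [[0,0,0],[0,0,0]],
  [[0,0,0],[0,0,0]],
  [[0,0,0],[0,0,0]],
  [[0,0,0],[0,0,0]],
  [[0,0,0],[0,0,0]],
  [[0,0,0],[0,0,0]],
], fingers=3, squeeze=25)

```text
time_s: 6.18
eef_pos: [535.9, -155.5, 30.8]
ee_rot: [0.0, 0.954, -0.299, 0.001]
force: [-0.1, -0.2, 6.2]
grip_width: 0.087
```

Request:
play_rows([
  [[0,0,-3],[0,0,0]],
  [[0,0,-6],[0,0,0]],
  [[0,0,-10],[0,0,0]],
  [[0,0,-16],[0,0,0]],
  [[0,0,-22],[0,0,0]],
  [[0,0,-25],[0,0,0]],
  [[0,0,-25],[0,0,0]],
  [[0,0,-25],[0,0,0]],
  [[0,0,-25],[0,0,0]],
  [[0,0,-25],[0,0,0]],
  [[0,0,-25],[0,0,0]],
  [[0,0,-25],[0,0,0]],
  [[0,0,-25],[0,0,0]],
  [[0,0,-20],[0,0,0]],
  [[0,0,-15],[0,0,0]],
  [[0,0,-8],[0,0,0]],
  [[0,0,0],[0,0,0]],
  [[0,0,0],[0,0,0]],
])

```text
time_s: 7.68
eef_pos: [535.4, -155.2, 329.9]
ee_rot: [-0.0, 0.954, -0.299, -0.0]
force: [1.2, 0.6, -0.9]
grip_width: 0.085
```

```bash
python3 - <<'E'
from h import *
st=ctrl.sense();p=st["eef_pos"];print(p)
s=ctrl.capture("side")[:,:,::-1]
u,v=proj("side",p).astype(int);print(u,v,[proj("side",p-[0,0,d]) for d in (0,18)])
u0=max(u-55,0);v0=max(v-40,0);print(u0,v0)
cv2.imwrite('pics/side2c.png',cv2.resize(s[v0:v0+90,u0:u0+110],None,fx=6,fy=6,interpolation=cv2.INTER_CUBIC))
E
```

```text
[ 535.35719963 -155.17345858  329.91779442]
365 107 [array([365.2685119, 107.9516514]), array([364.4515623, 116.083316 ])]
310 67
```

View pics/side2c.png

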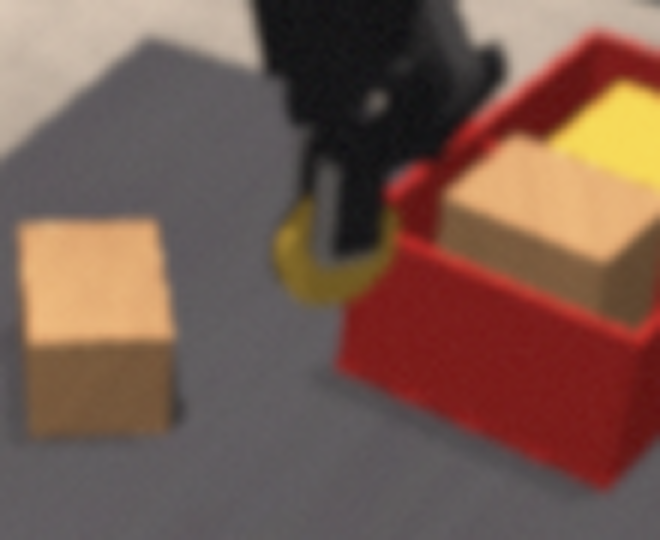

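Request:
play_rows([
  [[-5,-10,0],[0,0,0]],
  [[-9,-18,0],[0,0,0]],
  [[-12,-23,0],[0,0,0]],
  [[-12,-23,0],[0,0,0]],
  [[-12,-23,0],[0,0,0]],
  [[-12,-23,0],[0,0,0]],
  [[-12,-23,0],[0,0,0]],
  [[-12,-23,0],[0,0,0]],
  [[-12,-23,0],[0,0,0]],
  [[-12,-23,0],[0,0,0]],
  [[-9,-16,0],[0,0,0]],
  [[-3,-8,0],[0,0,0]],
  [[0,0,0],[0,0,-6]],
  [[0,0,0],[0,0,-6]],
  [[0,0,0],[0,0,-6]],
  [[0,0,0],[0,0,-6]],
  [[0,0,0],[0,0,-6]],
  [[0,0,0],[0,0,-2.3]],
  [[0,0,0],[0,0,0]],
  [[0,0,0],[0,0,0]],
])

```text
time_s: 9.4
eef_pos: [570.1, 108.0, 329.9]
ee_rot: [0.0, 1.0, -0.023, -0.0]
force: [-0.7, -0.5, -0.1]
grip_width: 0.084
```

```bash
python3 - <<'E'
from h import *
st=ctrl.sense();p=st["eef_pos"];print(p,st["ee_rot"])
s=ctrl.capture("side")[:,:,::-1]
k=proj("side",p).astype(int);u0,v0=k-[50,40];print(u0,v0)
for n,X in(("tcp",p),("bottom",p-[0,0,19])):print(n,((proj("side",X)-[u0,v0])*6).round())
for a in(-19,19):
  for b in(-33,33):print("mouth",a,b,((proj("side",[570.5+a,108.8+b,284])-[u0,v0])*6).round())
cv2.imwrite('pics/side3c.png',cv2.resize(s[v0:v0+90,u0:u0+110],None,fx=6,fy=6,interpolation=cv2.INTER_CUBIC))
E
```

```text
[570.06270417 108.01204548 329.87043062] [ 3.79174105e-05  9.99736726e-01 -2.29409529e-02 -4.35014877e-04]
212 144
tcp [303. 244.]
bottom [310. 297.]
mouth -19 -33 [448. 321.]
mouth -19 33 [296. 479.]
mouth 19 -33 [336. 267.]
mouth 19 33 [180. 418.]
```

View pics/side3c.png

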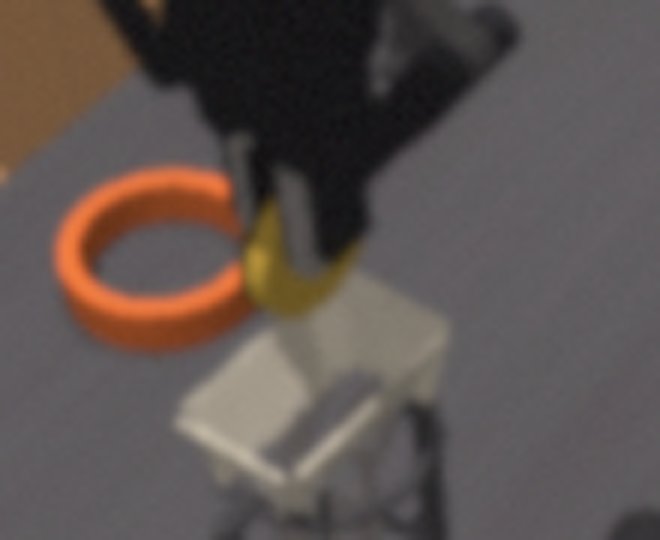

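The projected mouth corners match the funnel in the picture to within about 1 px. The token hangs over the mouth with its yellow face to -x. Lowering it now.

Request:
play_rows([
  [[0.5,-1,5],[0,0,0]],
  [[0,0,10],[0,0,0]],
  [[0,0,10],[0,0,0]],
  [[0,0,8],[0,0,0]],
  [[0,0,5],[0,0,0]],
  [[0,0,3],[0,0,0]],
  [[0,0,0],[0,0,0]],
  [[0,0,0],[0,0,0]],
  [[0,0,0],[0,0,0]],
  [[0,0,0],[0,0,0]],
])

```text
time_s: 10.28
eef_pos: [570.9, 109.1, 289.7]
ee_rot: [0.0, 1.0, -0.022, 0.0]
force: [0.5, 0.2, 0.8]
grip_width: 0.087
```

No contact force, so release.

Request:
play_rows([
  [[0,0,0],[0,0,0]],
  [[0,0,0],[0,0,0]],
  [[0,0,0],[0,0,0]],
  [[0,0,0],[0,0,0]],
  [[0,0,0],[0,0,0]],
  [[0,0,0],[0,0,0]],
  [[0,0,-5],[0,0,0]],
  [[0,0,-12],[0,0,0]],
  [[0,0,-20],[0,0,0]],
  [[0,0,-20],[0,0,0]],
  [[0,0,-15],[0,0,0]],
  [[0,0,-8],[0,0,0]],
  [[0,0,0],[0,0,0]],
  [[0,0,0],[0,0,0]],
  [[0,0,0],[0,0,0]],
  [[0,0,0],[0,0,0]],
  [[0,0,0],[0,0,0]],
  [[0,0,0],[0,0,0]],
], fingers=40)

```text
time_s: 11.78
eef_pos: [570.7, 109.1, 368.8]
ee_rot: [-0.0, 1.0, -0.022, -0.0]
force: [-0.1, -0.2, 0.8]
grip_width: 0.473
```

Request:
play_rows([
  [[-10,0,0],[0,0,0]],
  [[-20,0,0],[0,0,0]],
  [[-25,0,0],[0,0,0]],
  [[-25,0,0],[0,0,0]],
  [[-25,0,0],[0,0,0]],
  [[-25,0,0],[0,0,0]],
  [[-25,0,0],[0,0,0]],
  [[-20,0,0],[0,0,0]],
  [[-10,0,0],[0,0,0]],
  [[0,0,0],[0,0,0]],
  [[0,0,0],[0,0,0]],
  [[0,0,0],[0,0,0]],
])

```text
time_s: 12.78
eef_pos: [386.8, 117.1, 369.1]
ee_rot: [0.0, 1.0, -0.022, -0.0]
force: [0.7, -0.3, -1.0]
grip_width: 0.468
```

```bash
python3 - <<'E'
from h import *
print(ctrl.sense()["eef_pos"])
s=ctrl.capture("side")[:,:,::-1];a=ctrl.capture("top")[:,:,::-1]
for c in("side","top"):print([(round(d["p"],2),(np.array(d["position"])*[640,400]).round(1)) for d in ctrl.spot_in(c,"yellow_token")])
A=cv2.resize(s[185:335,200:420],None,fx=3.5,fy=3.5,interpolation=cv2.INTER_CUBIC)[:, :770]
B=cv2.resize(a[140:255,230:300],None,fx=4.5,fy=4.5,interpolation=cv2.INTER_CUBIC)
cv2.imwrite('pics/side4c.png',A);cv2.imwrite('pics/top4c.png',B)
E
```

```text
[386.77236637 117.09662955 369.06477546]
[(0.72, array([243.5, 271.1])), (0.65, array([338.9, 241.3]))]
[(0.64, array([264. , 195.1])), (0.63, array([328.8, 231.2]))]
```

View pics/side4c.png

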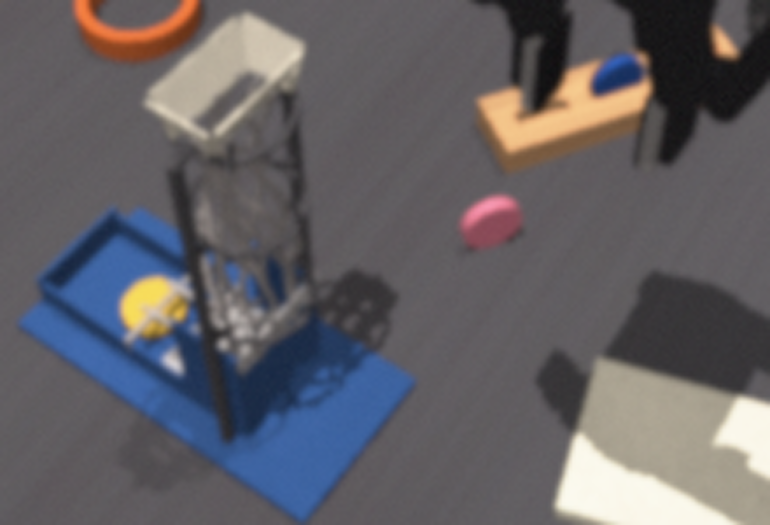

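View pics/top4c.png

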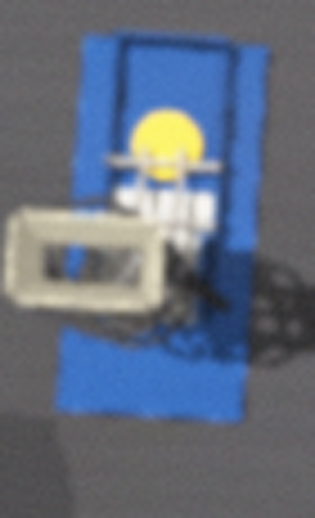

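The token is yellow side up in the tray, partly under the cross wires, at side crop (152,306) and top crop (167,147). Now checking that it lies flat and at rest.

```bash
python3 - <<'E'
from h import *
for i in range(2):
    a=np.ascontiguousarray(ctrl.capture("top")[:,:,::-1]);s=np.ascontiguousarray(ctrl.capture("side")[:,:,::-1])
    for cam,im,roi in(("top",a,(245,150,290,200)),("side",s,(220,255,262,290))):
        for c in blobs(im,(18,90,110),(36,255,255),15,roi):
            P=np.array([ray(cam,p,14)[:2] for p in c.reshape(-1,2)],np.float32)
            print(cam,cv2.minEnclosingCircle(P),"ext",np.ptp(P,axis=0))
u=np.array([np.cos(np.radians(-2.3)),np.sin(np.radians(-2.3))]);print("tray",np.array([570.5,108.8])+105*u)
E
```

```text
top ((664.6104125976562, 104.78390502929688), 19.9000186920166) ext [26.737915 37.72975 ]
side ((651.6959838867188, 118.32681274414062), 6.679900646209717) ext [12.377136  11.4893875]
side ((651.2811279296875, 99.3277359008789), 8.658042907714844) ext [14.097534  14.9001465]
side ((669.5631713867188, 106.53433227539062), 18.960662841796875) ext [20.443604 36.919243]
top ((664.6104125976562, 104.78390502929688), 19.9000186920166) ext [26.737915 37.72975 ]
side ((651.6959838867188, 118.32681274414062), 6.679900646209717) ext [12.377136  11.4893875]
side ((651.2811279296875, 99.3277359008789), 8.658042907714844) ext [14.097534  14.9001465]
side ((669.5631713867188, 106.53433227539062), 18.960662841796875) ext [20.443604 36.919243]
tray [675.41541149 104.58616178]
```

```bash
python3 - <<'E'
from h import *
a=np.ascontiguousarray(ctrl.capture("top")[:,:,::-1]);s=np.ascontiguousarray(ctrl.capture("side")[:,:,::-1])
for cam,im,roi in(("top",a,(245,150,290,200)),("side",s,(220,255,262,290))):
    for z in (14,):
        P=np.vstack([[ray(cam,p,z)[:2] for p in c.reshape(-1,2)] for c in blobs(im,(18,90,110),(36,255,255),3,roi)])
        print(cam,P.min(0).round(1),P.max(0).round(1),cv2.minEnclosingCircle(P.astype(np.float32)))
A=cv2.resize(s[250:295,215:275],None,fx=10,fy=10,interpolation=cv2.INTER_CUBIC)
c=[proj("side",[664+20*np.cos(t),104.8+20*np.sin(t),14]) for t in np.linspace(0,6.28,60)]
for q in c: cv2.circle(A,tuple(int(v) for v in (q-[215,250]+.5)*10),1,(0,0,255),-1)
cv2.imwrite('pics/side5c.png',A)
E
```

```text
top [644.4  85.9] [682.2 123.6] ((663.7709350585938, 105.0657958984375), 19.919729232788086)
side [643.   88.1] [682.1 125. ] ((662.8082885742188, 105.92707824707031), 21.100107192993164)
```

View pics/side5c.png

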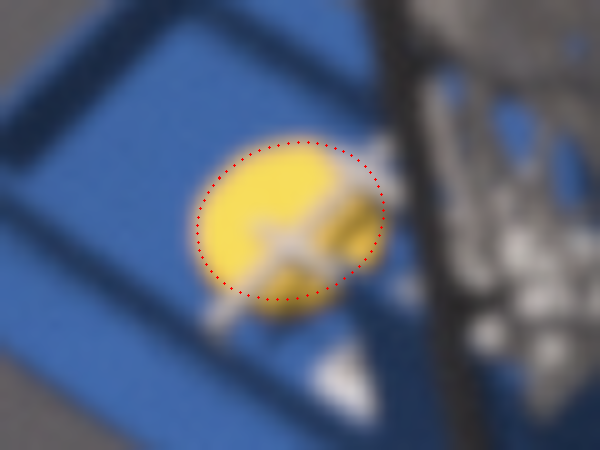

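The predicted outline of a flat disc with its face at z = 14 mm fits the token in the picture. It's at rest and nothing touches it, so I'm handing in.

```bash
python3 -c "
from rig import ctrl
print(ctrl.sense()['time_s'],ctrl.finish_job())"
```

```text
the job is handed in; nothing more can be done
13.2833 None
```

The yellow token is lying flat in the blue catch tray, yellow face up. I handed the job in at 13.3 s of robot time, with the gripper open and well clear.

- **What I did:** I took the yellow token from the rack's end pocket, the one nearest the guide. I turned it so the yellow face looked away from the tray, lowered it into the funnel without touching it, and let go.
- **Last checks:** Both cameras place the token at about (664, 105) mm, roughly 11 mm short of the tray centre. Its outline matches a disc lying flat on the tray floor, with a face height of 14 mm, and it did not move between pictures.
- **Other tokens:** The blue token still stands in the rack and the pink look-alike was not touched. The red token was hidden behind the gripper in the last crop. It was standing in the picture taken just before the grasp, and nothing went near it after that.
- **Disagreements:** After the drop, the detection network also labelled the pink token as yellow in both cameras, which I ignored. In the top camera its yellow reading was about 20 px off the token, so I used colour outlines instead.

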